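# Find the grinding jar with the ball left in it

### The arm

A 6-joint arm with a two-finger parallel gripper is mounted at the origin on the work surface. World frame = base frame: x ahead of the robot, y to its left, z up, the work surface at z = 0. Lengths are in m, angles in rad, forces in N, time in s.
With the tool pointing down it reaches from about 0.425 to 0.925 m from the base axis. Payload 12.5 kg.
Tool frame: the origin (TCP) lies at the very end of the fingers, on their centre line; the grasp point (between the pads) lies 19 mm behind it; z points along the fingers, y is the line along which they close (so a half turn about z gives the same grasp; the last joint's range is limited). The gripper opens to 85 mm and grips with 20 to 120 N. Pads are 22 mm wide; open, the fingers measure 114 mm over their backs; the gripper's body (76 mm by 85 mm) begins 54 mm behind the grasp point. The pads swing forward as they close: fully open they stand 13 mm farther back than shut.
Start: joints at [-1.262, 0.491, 1.559, -0, 1.092, -0.106], TCP at [0.252, -0.572, 0.231] pointing down, gripper open.
Joint ranges: [-3.1, 3.1], [-0.84, 2.19], [0.05, 2.79], [-1.13, 4.28], [0.06, 2.93], [-2.69, 2.69]. Speed limits (rad/s): [2.22, 2.22, 2.79, 3.14, 3.14, 3.14].

### API

Orientations are given as a rotation vector (axis times angle).
In Python, from plant import env, viewer gives the robot as it stands.
- The arm moves only by the tool jog_arm, never from a script. Its argument "targets" is a list of rows, each a list of 7 numbers: the turn, a rotation vector about the world's x, y, z in rad, then the shift along the world's x, y, z in m, then the closure, from -1 (fully open) to 1 (shut). In form: [[rx, ry, rz, tx, ty, tz, claw], ...]. A call has 1 to 8 rows; each row shifts and turns the commanded pose from where the row before left it; what a row does not reach is not made up. A row lasts 1/8 s, in which the tool goes at most 62.5 mm and 10.7 degrees, less where a joint would pass 70% of its speed; a pose out of reach is approached as far as the arm can. A call with a gripper value outside its range is refused whole. The fingers move at their own pace and stop on an object; "grip_force" is the grip in N (left out, the last holds). Time passes only in rows, so rows that do not move let the fingers close. It gives the time, the measured TCP pose, the force, the opening and the grip force at its end, in the units of the state.
- env.get_state(): the state, without advancing time (a new reading comes with each control period).
- viewer.camera(name): name is "scene" or "side" or "wrist"; returns a dict with "color" (400x640x3 uint8, red, green, blue), "fx", "fy", "cx", "cy" (pixels), "eye" and "attitude" of the camera in the world. Camera axes: x right, y down, z forward; pixel columns grow to the right and rows downward; lengths in m; the calibration is good to about 2 mm. A picture is of the moment at which its call begins. There is no depth.
- env.finish_job(): hands the job in; it is judged then, once.
The state is a dict: "time_s": time; "joint_pos": joint angles; "joint_velocities": joint speeds; "joint_torque": joint torques, N m; "eef_pos": TCP position; "ee_rot": TCP orientation; "ft_force": force on the tool from outside, world axes, zero at the start; "torque": the same for the moment, N m; "gripper_width": finger opening in m; "grasp_force": force on a finger pad.
Only numpy, scipy, OpenCV 4.12 (cv2) and the standard library are available. Lean on these libraries where they do the work, as an engineer would, in place of code of your own. Each camera call takes 0.05 s, during which the arm holds its last target. There are 200 camera calls.

### The job

One of the three sealed grinding jars in the rack still has a loose steel ball in it. Starting at the rack's red-marked end (your left) and working along to the right, lift each jar in turn clear of the rack, give it a brisk to-and-fro shake in the air, and stand it back upright in its own place before going on to the next (the last one may stay in the gripper if it is the one that rattles); leave the bottles and the beaker alone. Finish holding the jar that rattles out over the middle of the blue pad, upright, still and about 10 cm above it, without letting go, with the two silent jars standing in their places.

Things in the scene. Friction and masses are not known exactly. Their poses are not given: they have to be found in the camera images.
- jar_left: sealed grinding jar, starts in the left place: 120 mm long (its x), 56 wide (its y), 72 tall, off-white, flush blue lid (top 12 mm), steel clips 2.7 mm proud on the short ends; origin: centre of its underside, z up. Grip it from above across the 56 mm. 355 to 500 g, loose ball or not: weight tells nothing. Inside: 110 x 46 x 55 mm.
- jar_middle: sealed grinding jar, starts in the middle place: 120 mm long (its x), 56 wide (its y), 72 tall, off-white, flush blue lid (top 12 mm), steel clips 2.7 mm proud on the short ends; origin: centre of its underside, z up. Grip it from above across the 56 mm. The loose ball is steel, 36 mm, 190 g; it rolls freely to the end it is thrown or tipped (4 degrees do) towards: 0.07 N m either way.
- jar_right: sealed grinding jar, starts in the right place: 120 mm long (its x), 56 wide (its y), 72 tall, off-white, flush blue lid (top 12 mm), steel clips 2.7 mm proud on the short ends; origin: centre of its underside, z up. Grip it from above across the 56 mm. Silent jars are packed solid. Swing at 0.2 m/s or more along its length, stopping at each end, to make a ball knock.
- rack: grey rack, 152 x 400 mm, fixed to the bench; origin at the centre of its underside, its y runs along the row of three places towards the left, red-marked end. Pockets 132 x 68 mm, 120 mm apart along y, floor 6 mm and rims 18 mm above the bench.
- place_left (a point): centre of the floor of the rack's left pocket (the one at the red-marked end, on the robot's left), 6 mm above the bench; x along the jar's length, z up
- place_middle (a point): centre of the floor of the rack's middle pocket (in the middle), 6 mm above the bench; x along the jar's length, z up
- place_right (a point): centre of the floor of the rack's right pocket (on the robot's right), 6 mm above the bench; x along the jar's length, z up
- pad: flat light-blue hand-over pad, 120 x 120 x 3 mm, fixed to the bench farther out than the rack; origin at the centre of its underside
- amber_bottle: bystander: amber bottle with blue cap, 58 mm across, 115 mm tall, origin at the centre of its underside
- white_bottle: bystander: white bottle, 54 mm across, 95 mm tall, origin at the centre of its underside
- beaker: bystander: glass beaker, 70 mm across, 80 mm tall, origin at the centre of its underside
There are look-alikes about, which are no part of the job. Several things look just like the pad: the one meant starts farthest to the robot's left.

How it is judged:
By the outcome, as a careful person would: the job done as asked, in the order asked, and still so for the second after the job is handed in, while the arm keeps its last pose, push and grip.
It also fails if it takes over 72 s, if anything falls off the work surface, if the arm or the gripper's body presses on something with over 40 N, if the wrist force passes 120 N, or if a joint passes its speed limit or range.

## Working session

There is one attempt and no reset: what is moved stays moved. The work goes in short steps, Python scripts to look and compute and a tool call to move; the robot and the scene stay as the last step left them, time stands still between calls to the robot, and variables do not carry over. Pictures are saved under pics/ and viewed, at most 10 in all, crops included, and the job is handed in when it is done.

Besides the shell and the picture viewer there is one more tool, called after "Call:" by a JSON object that holds its "name" and its "arguments", one argument or row to a line. jog_arm: Moves the arm, as the interface text tells. Its arguments: {"type":"object","properties":{"targets":{"type":"array"},"grip_force":{"type":"number"}},"required":["targets"]}

```bash
mkdir -p pics; ls; python3 - <<'E'
from plant import env, viewer
import cv2,pickle
d={}
for n in ("scene","side"):
    c=viewer.camera(n); d[n]=c
    cv2.imwrite(f"pics/{n}0.png",c["color"][:,:,::-1])
    print(n,c["fx"],c["fy"],c["cx"],c["cy"],c["eye"],c["attitude"])
pickle.dump(d,open("cams.pkl","wb"))
print(env.get_state())
E
```

```text
pics
scene 376.2291966151325 376.2291966151325 320.4607278652566 197.09680201792955 [1.21290035 0.57202317 0.81446826] [-1.10169449 -2.37008869  1.04440202]
side 363.8829908945108 363.8829908945108 322.83070028334583 190.65398454644108 [0.46852003 0.92205686 0.68908262] [-0.19616373  2.7490901  -1.41144565]
{'time_s': 0.1, 'joint_pos': array([-1.26160207e+00,  4.91486658e-01,  1.55942922e+00, -5.98982273e-05,
        1.09170658e+00, -1.05602011e-01]), 'joint_velocities': array([-3.74698262e-05, -2.34520954e-03, -2.35846295e-03, -2.07760449e-03,
        5.51002422e-04, -1.56075855e-04]), 'joint_torque': array([ 3.20362102e-03, -6.19444370e+01, -2.62025696e+01, -1.50438354e-04,
        2.88355717e-03,  1.18240138e-06]), 'eef_pos': array([ 0.25181659, -0.5717838 ,  0.23078   ]), 'ee_rot': array([-3.07326211e+00, -6.46732076e-01,  2.47341680e-04]), 'ft_force': array([-0.50098636,  0.01079118, -0.57473093]), 'torque': array([0.0183296 , 0.01030925, 0.00836093]), 'grasp_force': 0.0, 'gripper_width': 0.08529218250816481}
```

View pics/scene0.png

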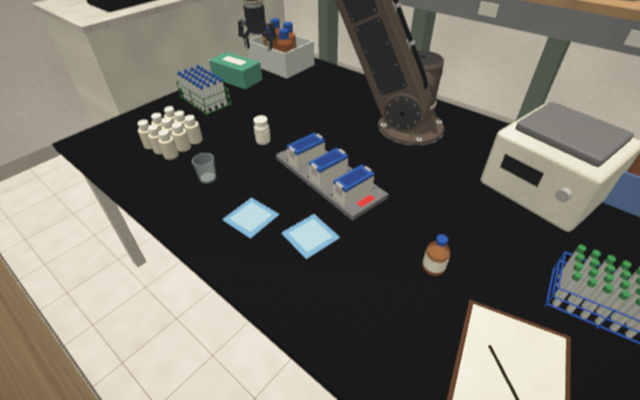

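View pics/side0.png

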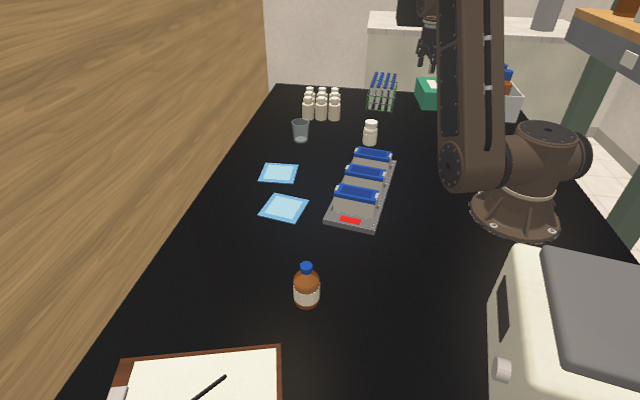

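The scene picture shows the rack with its red mark at (366,201), lids at (353,180), (328,160) and (305,143), and two pads at (310,236) and (250,217). The amber bottle is at (436,256), the white bottle at (262,130) and the beaker at (204,168). The side view agrees: red mark (350,220), lids (357,193), (365,172) and (373,154), pads (284,207) and (278,172). The pad that counts should be the one nearer the red end.

```bash
cat > h.py <<'E'
import numpy as np,cv2,pickle
from scipy.spatial.transform import Rotation as R
from scipy.optimize import least_squares
def proj(c,P):
    q=R.from_rotvec(c["attitude"]).inv().apply(np.atleast_2d(P)-c["eye"])
    return np.c_[c["fx"]*q[:,0]/q[:,2]+c["cx"],c["fy"]*q[:,1]/q[:,2]+c["cy"]]
def ray(c,uv,z):
    d=R.from_rotvec(c["attitude"]).apply([(uv[0]-c["cx"])/c["fx"],(uv[1]-c["cy"])/c["fy"],1])
    return c["eye"]+d*(z-c["eye"][2])/d[2]
def blob(m,seed):
    n,l,s,ce=cv2.connectedComponentsWithStats(m.astype(np.uint8))
    i=np.argmin([np.hypot(*(ce[k]-seed))+(1e4 if s[k,4]<25 else 0) for k in range(1,n)])+1
    return (l==i).astype(np.uint8)
def mom(m):
    M=cv2.moments(m,True) if m.ndim==2 and m.dtype==np.uint8 else cv2.moments(m)
    a=M["m00"];return np.array([M["m10"]/a,M["m01"]/a]),np.array([M["mu20"],M["mu11"],M["mu02"]])/a,a
def box(x,y,yaw,lx,ly,z0,z1):
    p=np.array([[i*lx/2,j*ly/2,z] for i in(-1,1) for j in(-1,1) for z in(z0,z1)])
    return R.from_euler('z',yaw).apply(p)+[x,y,0]
def fit(obs,x0,lx,ly,z0,z1):  # obs: list of (cam,mask)
    def f(v):
        r=[]
        for c,m in obs:
            h=cv2.convexHull(proj(c,box(*v,lx,ly,z0,z1)).astype(np.float32))
            a=mom(h);b=mom(m); r+=list(a[0]-b[0]-0*.5)+list((a[1]-b[1])/10)
        return r
    s=least_squares(f,x0,diff_step=1e-3,x_scale=[.1,.1,.3]);return s.x,np.round(s.fun,1)
E
python3 - <<'E'
from h import *
d=pickle.load(open("cams.pkl","rb"))
hs={n:cv2.cvtColor(c["color"],cv2.COLOR_RGB2HSV) for n,c in d.items()}
def lid(n): h=hs[n];return (abs(h[...,0].astype(int)-112)<12)&(h[...,1]>130)&(h[...,2]>60)
def pad(n): h=hs[n];return (abs(h[...,0].astype(int)-98)<12)&(h[...,1]>25)&(h[...,2]>140)
for n,pts in (("scene",[(353,180),(310,236),(366,201)]),("side",[(357,193),(284,207),(350,220)])):
    for p in pts: print(n,p,hs[n][p[1],p[0]])
S={"L":((353,180),(357,193)),"M":((328,160),(365,172)),"R":((305,143),(373,154))}
for k,(a,b) in S.items():
    ob=[(d["scene"],blob(lid("scene"),a)),(d["side"],blob(lid("side"),b))]
    g=ray(d["scene"],a,.075)
    for o in (ob,ob[:1],ob[1:]):
        v,r=fit(o,[g[0],g[1],0],.12,.056,.066,.078); print(k,np.round(v,4),r,[int(m.sum()) for _,m in o],g[:2].round(3))
for nm,a,b in (("padL",(310,236),(284,207)),("padR",(250,217),(278,172))):
    ob=[(d["scene"],blob(pad("scene"),a)),(d["side"],blob(pad("side"),b))]
    g=ray(d["scene"],a,.003); v,r=fit(ob,[g[0],g[1],.1],.12,.12,0.002,.003); print(nm,np.round(v,4),r)
    print([ray(c,mom(m)[0],.003).round(4) for c,m in ob],[int(m.sum()) for _,m in ob])
red={n:blob(((hs[n][...,0]<8)|(hs[n][...,0]>172))&(hs[n][...,1]>170)&(hs[n][...,2]>120),s) for n,s in (("scene",(366,201)),("side",(350,220)))}
print("red",[ray(d[n],mom(red[n])[0],.018).round(4) for n in red])
for nm,a,b in (("amber",(436,272),(306,304)),("white",(263,142),(370,143)),("beaker",(207,181),(300,140))):
    print(nm,ray(d["scene"],a,0).round(3),ray(d["side"],b,0).round(3))
o=d["scene"]["color"][100:290,190:460,::-1]; o=cv2.resize(o,None,fx=2.9,fy=2.9,interpolation=cv2.INTER_CUBIC)
cv2.imwrite("pics/crop1.png",o)
E
```

```text
scene (353, 180) [111 168 138]
scene (310, 236) [ 95  41 226]
scene (366, 201) [  1 183 227]
side (357, 193) [112 166 143]
side (284, 207) [ 97  47 227]
side (350, 220) [  1 201 230]
L [0.4743 0.066  0.    ] [-0.6  1.1  0.1 -0.7  1.1  0.9 -0.   1.8 -0.8 -0.1] [469, 558] [0.489 0.073]
L [0.4686 0.0642 0.    ] [ 0.  -0.1  0.  -0.7  1.1] [469] [0.489 0.073]
L [0.4768 0.0657 0.    ] [-0.  -0.2  1.7 -0.8 -0.1] [558] [0.489 0.073]
M [ 0.4534 -0.0521  0.    ] [-0.6  1.   0.4 -0.7  0.9  0.8 -0.1  1.4 -0.7 -0.1] [400, 442] [ 0.46 -0.05]
M [ 0.4477 -0.0544  0.    ] [ 0.  -0.1  0.4 -0.7  0.9] [400] [ 0.46 -0.05]
M [ 4.56e-01 -5.21e-02 -2.00e-04] [-0.  -0.1  1.4 -0.7 -0.1] [442] [ 0.46 -0.05]
R [ 4.325e-01 -1.738e-01 -4.000e-04] [-0.3  0.9 -0.2 -0.9  0.8  0.6 -0.3  1.1 -0.5 -0.1] [384, 374] [ 0.436 -0.172]
R [ 0.4275 -0.1769 -0.0701] [ 0.  -0.1  0.3 -0.9  0.6] [384] [ 0.436 -0.172]
R [ 0.4346 -0.1719  0.    ] [-0.  -0.1  1.1 -0.5 -0.1] [374] [ 0.436 -0.172]
padL [ 0.6911  0.0749 -0.2134] [ 0.2 -0.1 -0.2 -0.  -0.2 -0.2 -0.3 -0.1 -0.1  0. ]
[array([0.6944, 0.077 , 0.003 ]), array([0.6897, 0.0801, 0.003 ])] [1356, 988]
padR [ 0.7514 -0.1119 -0.1928] [ 0.1 -0.  -0.2  0.  -0.1 -0.2 -0.2 -0.1 -0.   0. ]
[array([ 0.7544, -0.1096,  0.003 ]), array([ 0.75  , -0.1069,  0.003 ])] [1163, 669]
red [array([0.4871, 0.1222, 0.018 ]), array([0.4854, 0.1232, 0.018 ])]
amber [0.576 0.412 0.   ] [0.563 0.412 0.   ]
white [ 0.454 -0.375  0.   ] [ 0.441 -0.382  0.   ]
beaker [ 0.732 -0.352  0.   ] [ 0.721 -0.36  -0.   ]
```

View pics/crop1.png

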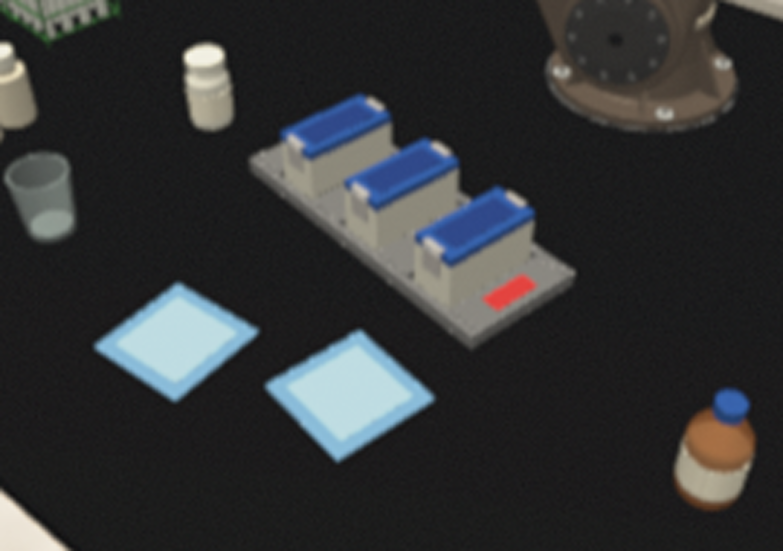

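The crop confirms this layout, with steel clips cutting into the lid ends and the red mark at the near end of the left jar. The row's yaw comes to about -0.17 rad. I'll move above the left jar next and refine with the wrist camera.

Call:
{"name": "jog_arm", "arguments": {
  "targets": [
    [0, 0, -0.042, 0.045, 0.03, 0, -1],
    [0, 0, -0.042, 0.045, 0.03, 0, -1],
    [0, 0, -0.042, 0.045, 0.03, 0, -1],
    [0, 0, -0.042, 0.045, 0.03, 0, -1],
    [0, 0, -0.042, 0.003, 0.043, 0, -1],
    [0, 0, -0.042, 0.003, 0.043, 0, -1],
    [0, 0, -0.042, 0.003, 0.043, 0, -1],
    [0, 0, -0.042, 0.003, 0.043, 0, -1]
  ]
}}

```text
time_s: 1.1
eef_pos: [0.4438, -0.2785, 0.2311]
ee_rot: [-3.139, -0.121, 0.0]
ft_force: [1.0, 0.2, 0.3]
gripper_width: 0.0854
grasp_force: 0.0
```

Call:
{"name": "jog_arm", "arguments": {
  "targets": [
    [0, 0, -0.042, 0.004, 0.043, 0, -1],
    [0, 0, -0.042, 0.004, 0.043, 0, -1],
    [0, 0, -0.042, 0.004, 0.043, 0, -1],
    [0, 0, -0.042, 0.004, 0.043, 0, -1],
    [0, 0, -0.042, 0.004, 0.043, 0, -1],
    [0, 0, -0.042, 0.004, 0.043, 0, -1],
    [0, 0, 0, 0.004, 0.043, 0, -1],
    [0, 0, 0, 0.002, 0.045, 0, -1]
  ]
}}

```text
time_s: 2.1
eef_pos: [0.4738, 0.0674, 0.2312]
ee_rot: [3.13, -0.272, -0.0]
ft_force: [0.3, 0.2, 0.0]
gripper_width: 0.0853
grasp_force: 0.0
```

```bash
python3 - <<'E'
from h import *
from plant import env,viewer
s=env.get_state(); print(s)
c=viewer.camera("wrist"); pickle.dump(c,open("w1.pkl","wb")); print(c["fx"],c["cx"],c["cy"],c["eye"],c["attitude"])
im=c["color"][:,:,::-1].copy()
d=pickle.load(open("cams.pkl","rb"))
hs={n:cv2.cvtColor(c["color"],cv2.COLOR_RGB2HSV) for n,c in d.items()}
def lid(n): h=hs[n];return (abs(h[...,0].astype(int)-112)<12)&(h[...,1]>130)&(h[...,2]>60)
S={"L":((353,180),(357,193)),"M":((328,160),(365,172)),"R":((305,143),(373,154))}
for k,(a,b) in S.items():
    ob=[(d["scene"],blob(lid("scene"),a)),(d["side"],blob(lid("side"),b))]
    g=ray(d["scene"],a,.075)
    v,r=fit(ob,[g[0],g[1],-.17],.12,.056,.066,.078); print(k,np.round(v,4),r)
    for p in proj(c,box(*v,.12,.056,.078,.078)): cv2.circle(im,tuple(int(t) for t in p),3,(0,255,255),1) if abs(p).max()<2000 else 0
cv2.imwrite("pics/w1.png",im)
E
```

```text
{'time_s': 2.1, 'joint_pos': array([ 3.17222222e-03,  2.83942815e-01,  1.90592642e+00, -1.35088585e-04,
        9.51950984e-01,  1.74745799e+00]), 'joint_velocities': array([ 0.7664113 ,  0.07482435, -0.1090519 ,  0.00240067,  0.03803384,
        0.76033424]), 'joint_torque': array([-5.90678349e+00, -4.62693214e+01, -2.22139961e+01,  5.53222591e-03,
        3.19438137e-02, -1.27594672e+00]), 'eef_pos': array([0.47383356, 0.06737536, 0.23120697]), 'ee_rot': array([ 3.12966149e+00, -2.72041023e-01, -3.40476845e-04]), 'ft_force': array([0.32974369, 0.16470073, 0.04163588]), 'torque': array([-0.0097044 , -0.00150928, -0.05202583]), 'grasp_force': 0.0, 'gripper_width': 0.08527169703997432}
282.1391599975737 320.59405709375994 200.98627837164815 [0.55521997 0.0538049  0.37482132] [ 1.87078388 -2.22635235 -0.36644469]
L [ 0.4741  0.0661 -0.0636] [-0.6  1.   0.7 -0.7  0.8  0.8 -0.   1.6 -0.4 -0.1]
M [ 0.4533 -0.0521 -0.0487] [-0.5  1.   0.9 -0.7  0.7  0.8 -0.1  1.4 -0.5 -0. ]
R [ 0.4322 -0.1739 -0.0879] [-0.3  0.9  0.5 -0.9  0.6  0.6 -0.3  1.  -0.2 -0.1]
```

View pics/w1.png

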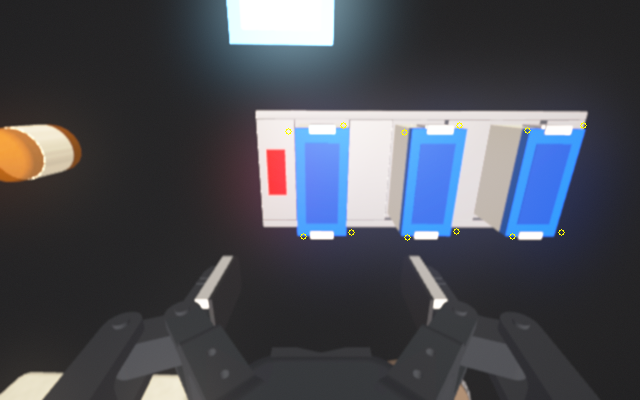

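The wrist picture shows the three blue lids centred near (322,182), (433,182) and (543,182), the red mark at (277,172), and the pad edge at the top (280,20). The yellow predictions are a few pixels off in yaw. I'll refit with hulls on a settled wrist image.

```bash
python3 - <<'E'
from h import *
from plant import env,viewer
c=viewer.camera("wrist"); pickle.dump(c,open("w2.pkl","wb"))
d=pickle.load(open("cams.pkl","rb"))
def hullmask(m):
    h=cv2.convexHull(cv2.findNonZero(m)); o=np.zeros_like(m); cv2.fillPoly(o,[h],1); return o
def lid(c,lo=130):
    h=cv2.cvtColor(c["color"],cv2.COLOR_RGB2HSV);return (abs(h[...,0].astype(int)-110)<14)&(h[...,1]>lo)&(h[...,2]>60)
S={"L":((353,180),(357,193),(322,182)),"M":((328,160),(365,172),(433,182)),"R":((305,143),(373,154),(543,182))}
X=dict(L=(.474,.066),M=(.453,-.052),R=(.432,-.174))
W=[]
for k,(a,b,w) in S.items():
    o=[(d["scene"],hullmask(blob(lid(d["scene"]),a))),(d["side"],hullmask(blob(lid(d["side"]),b))),(c,hullmask(blob(lid(c),w)))]
    for q in (o[:2],o[2:],o):
        v,r=fit(q,[*X[k],-.17],.12,.056,.066,.078); print(k,np.round(v,4),r[-5:])
    W.append(v)
s=env.get_state();print(s["eef_pos"],s["ee_rot"],c["eye"],s["torque"])
E
```

```text
L [ 0.4753  0.0654 -0.1699] [ 0.7 -0.1  0.4 -0.1 -0.1]
L [ 0.4726  0.067  -0.1711] [ 0.  -0.3 -0.1  0.  -0.7]
L [ 0.4731  0.0667 -0.1706] [ 0.2 -0.8 -0.   0.  -0.6]
M [ 0.4536 -0.0526 -0.126 ] [ 0.8 -0.1 -0.  -0.3 -0.1]
M [ 0.452  -0.0523 -0.1704] [ 0.  -1.   0.1  0.2 -2.5]
M [ 0.4523 -0.0524 -0.1694] [ 0.1 -1.2  0.   0.3 -2.4]
R [ 0.4327 -0.1738 -0.19  ] [ 0.5 -0.2  0.2  0.1 -0.1]
R [ 0.4318 -0.1721 -0.1869] [ 0.1 -1.  -1.1 -0.2 -2.3]
R [ 0.4319 -0.1722 -0.1866] [ 0.2 -1.1 -1.1 -0.2 -2.2]
[0.47360607 0.06899315 0.23113522] [-3.12995554e+00  2.66460886e-01  7.75759356e-04] [0.55502054 0.05729535 0.37482669] [ 0.01038769  0.0309646  -0.04035319]
```

Call:
{"name": "jog_arm", "arguments": {
  "targets": [
    [0, 0, 0, 0, -0.003, -0.05, -1],
    [0, 0, 0, 0, 0, -0.05, -1],
    [0, 0, 0, 0, 0, -0.05, -1],
    [0, 0, 0, 0, 0, -0.035, -1],
    [0, 0, 0, 0, 0, -0.015, -1],
    [0, 0, 0, 0, 0, 0, -1]
  ]
}}

```text
time_s: 2.95
eef_pos: [0.4738, 0.0627, 0.031]
ee_rot: [3.13, -0.272, -0.002]
ft_force: [0.3, -0.1, 0.3]
gripper_width: 0.0856
grasp_force: 0.0
```

Call:
{"name": "jog_arm", "arguments": {
  "targets": [
    [0, 0, 0, 0, 0, 0, 1],
    [0, 0, 0, 0, 0, 0, 1],
    [0, 0, 0, 0, 0, 0, 1],
    [0, 0, 0, 0, 0, 0, 1],
    [0, 0, 0, 0, 0, 0, 1]
  ],
  "grip_force": 70
}}

```text
time_s: 3.58
eef_pos: [0.4746, 0.0631, 0.0328]
ee_rot: [-3.13, 0.272, -0.004]
ft_force: [-0.8, 1.0, 9.0]
gripper_width: 0.0554
grasp_force: 74.2
```

```bash
cat > t.py <<'E'
from h import *
from plant import env
s=env.get_state(); y=np.array([.17,.985,0]); x=np.array([.985,-.17,0])
print(s["time_s"],"eef",s["eef_pos"].round(4),"F",s["ft_force"].round(2),"My",round(s["torque"]@y,3),"Mx",round(s["torque"]@x,3),"jv",abs(s["joint_velocities"]).max().round(3),"rot",s["ee_rot"].round(4),"w",s["gripper_width"])
E
python3 t.py
```

```text
3.575 eef [0.4746 0.0631 0.0328] F [-0.81  1.    8.97] My 0.128 Mx 0.008 jv 0.002 rot [-3.1296  0.2717 -0.0044] w 0.055360553640578694
```

Call:
{"name": "jog_arm", "arguments": {
  "targets": [
    [0, 0, 0, 0, 0.003, 0.03, 1],
    [0, 0, 0, 0, 0, 0.045, 1],
    [0, 0, 0, 0, 0, 0.045, 1],
    [0, 0, 0, 0, 0, 0, 1],
    [0, 0, 0, 0.049, -0.0085, 0, 1],
    [0, 0, 0, 0.049, -0.0085, 0, 1],
    [0, 0, 0, 0, 0, 0, 1],
    [0, 0, 0, 0, 0, 0, 1]
  ]
}}

```text
time_s: 4.58
eef_pos: [0.5707, 0.049, 0.1501]
ee_rot: [3.13, -0.272, -0.004]
ft_force: [-0.7, 0.0, -4.4]
gripper_width: 0.0554
grasp_force: 76.8
```

```bash
python3 t.py
```

```text
4.575 eef [0.5707 0.049  0.1501] F [-0.66  0.03 -4.42] My 0.007 Mx 0.047 jv 0.018 rot [ 3.1296 -0.2719 -0.0043] w 0.055422000935168664
```

Call:
{"name": "jog_arm", "arguments": {
  "targets": [
    [0, 0, 0, -0.049, 0.0085, 0, 1],
    [0, 0, 0, -0.049, 0.0085, 0, 1],
    [0, 0, 0, 0, 0, 0, 1],
    [0, 0, 0, 0, 0, 0, 1]
  ]
}}

```text
time_s: 5.08
eef_pos: [0.4737, 0.0662, 0.1516]
ee_rot: [3.13, -0.271, 0.001]
ft_force: [0.6, -0.7, -3.2]
gripper_width: 0.0553
grasp_force: 76.8
```

```bash
python3 t.py
```

```text
5.075 eef [0.4737 0.0662 0.1516] F [ 0.57 -0.71 -3.19] My 0.012 Mx 0.012 jv 0.026 rot [ 3.1298e+00 -2.7110e-01  1.2000e-03] w 0.05525114200507776
```

Call:
{"name": "jog_arm", "arguments": {
  "targets": [
    [0, 0, 0, 0.049, -0.0085, 0, 1],
    [0, 0, 0, 0.049, -0.0085, 0, 1],
    [0, 0, 0, 0, 0, 0, 1],
    [0, 0, 0, 0, 0, 0, 1]
  ]
}}

```text
time_s: 5.58
eef_pos: [0.5714, 0.0489, 0.1506]
ee_rot: [3.13, -0.272, -0.002]
ft_force: [0.2, -0.8, -3.6]
gripper_width: 0.0553
grasp_force: 76.8
```

```bash
python3 t.py
```

```text
5.575 eef [0.5714 0.0489 0.1506] F [ 0.22 -0.79 -3.6 ] My 0.004 Mx -0.024 jv 0.019 rot [ 3.1296e+00 -2.7210e-01 -2.5000e-03] w 0.05525165411618703
```

Call:
{"name": "jog_arm", "arguments": {
  "targets": [
    [0, 0, 0, -0.049, 0.0085, 0, 1],
    [0, 0, 0, -0.049, 0.0085, 0, 1],
    [0, 0, 0, 0, 0, 0, 1],
    [0, 0, 0, 0, 0, 0, 1]
  ]
}}

```text
time_s: 6.08
eef_pos: [0.474, 0.0661, 0.1518]
ee_rot: [-3.13, 0.271, -0.002]
ft_force: [0.2, 0.1, -4.6]
gripper_width: 0.0554
grasp_force: 76.8
```

```bash
python3 t.py
```

```text
6.075 eef [0.474  0.0661 0.1518] F [ 0.17  0.05 -4.63] My -0.091 Mx 0.016 jv 0.021 rot [-3.1298e+00  2.7120e-01 -1.9000e-03] w 0.05544265652121837
```

```bash
cat > avg.py <<'E'
from h import *
from plant import env,viewer
import sys
y=np.array([.17,.985,0]);L=[];Fz=[]
for i in range(int(sys.argv[1]) if len(sys.argv)>1 else 8):
    viewer.camera("wrist"); s=env.get_state(); L.append(s["torque"]@y); Fz.append(s["ft_force"][2])
print(s["time_s"],s["eef_pos"].round(4),"My mean",np.mean(L).round(3),"sd",np.std(L).round(3),"Fz",np.mean(Fz).round(2),np.round(L,3))
E
python3 avg.py 6
```

```text
6.375 [0.4742 0.0659 0.1511] My mean 0.015 sd 0.043 Fz -3.86 [ 0.066 -0.012 -0.034 -0.032  0.07   0.032]
```

Call:
{"name": "jog_arm", "arguments": {
  "targets": [
    [0.02, 0.118, 0, 0, 0, 0, 1],
    [0, 0, 0, 0, 0, 0, 1],
    [0, 0, 0, 0, 0, 0, 1],
    [0, 0, 0, 0, 0, 0, 1]
  ]
}}

```text
time_s: 6.88
eef_pos: [0.4735, 0.0661, 0.1513]
ee_rot: [-3.115, 0.27, 0.185]
ft_force: [0.4, 0.3, -3.8]
gripper_width: 0.0557
grasp_force: 76.9
```

```bash
python3 avg.py
```

```text
7.275 [0.4739 0.066  0.1514] My mean -0.139 sd 0.072 Fz -3.64 [-0.016 -0.111 -0.219 -0.241 -0.167 -0.069 -0.107 -0.182]
```

Call:
{"name": "jog_arm", "arguments": {
  "targets": [
    [-0.02, -0.118, 0, 0, 0, 0, 1],
    [-0.02, -0.118, 0, 0, 0, 0, 1],
    [0, 0, 0, 0, 0, 0, 1],
    [0, 0, 0, 0, 0, 0, 1],
    [0, 0, 0, 0, 0, 0, 1]
  ]
}}

```text
time_s: 7.9
eef_pos: [0.4745, 0.0659, 0.1513]
ee_rot: [3.115, -0.271, 0.185]
ft_force: [-0.6, -0.1, -3.4]
gripper_width: 0.0553
grasp_force: 76.9
```

```bash
python3 avg.py
```

```text
8.3 [0.4739 0.066  0.1513] My mean 0.19 sd 0.054 Fz -3.58 [0.13  0.198 0.181 0.238 0.242 0.222 0.23  0.08 ]
```

Call:
{"name": "jog_arm", "arguments": {
  "targets": [
    [0.02, 0.118, 0, 0, 0, 0, 1],
    [0, 0, 0, 0, 0, 0, 1]
  ]
}}

```text
time_s: 8.55
eef_pos: [0.4751, 0.0658, 0.1513]
ee_rot: [3.13, -0.272, 0.002]
ft_force: [0.5, -1.1, -3.5]
gripper_width: 0.0554
grasp_force: 76.8
```

```bash
python3 avg.py 10
```

```text
9.05 [0.4738 0.066  0.1514] My mean 0.002 sd 0.039 Fz -3.39 [-0.043 -0.014  0.035 -0.002 -0.064  0.071  0.003 -0.027  0.023  0.041]
```

Call:
{"name": "jog_arm", "arguments": {
  "targets": [
    [0.02, 0.118, 0, 0, 0, 0, 1],
    [0, 0, 0, 0, 0, 0, 1],
    [0, 0, 0, 0, 0, 0, 1],
    [0, 0, 0, 0, 0, 0, 1],
    [-0.02, -0.118, 0, 0, 0, 0, 1],
    [0, 0, 0, 0, 0, 0, 1]
  ]
}}

```text
time_s: 9.8
eef_pos: [0.4726, 0.0663, 0.1516]
ee_rot: [3.13, -0.271, -0.001]
ft_force: [0.2, -0.2, -2.5]
gripper_width: 0.0553
grasp_force: 76.8
```

```bash
python3 avg.py 10; python3 t.py
```

```text
10.3 [0.474  0.0659 0.1512] My mean 0.002 sd 0.044 Fz -3.46 [-0.007  0.053 -0.003 -0.04  -0.038  0.076  0.051 -0.053  0.024 -0.047]
10.3 eef [0.474  0.0659 0.1512] F [-0.13  0.37 -3.29] My -0.047 Mx -0.043 jv 0.006 rot [ 3.1297e+00 -2.7180e-01 -7.0000e-04] w 0.05536493853582579
```

Left jar is silent: the moment is 0.002 N m after tipping either way. I'll set it back and move to the middle jar.

Call:
{"name": "jog_arm", "arguments": {
  "targets": [
    [0, 0, 0, 0, 0, -0.045, 1],
    [0, 0, 0, 0, 0, -0.045, 1],
    [0, 0, 0, 0, 0, -0.018, 1],
    [0, 0, 0, 0, 0, -0.009, 1],
    [0, 0, 0, 0, 0, -0.002, 1],
    [0, 0, 0, 0, 0, 0, 1]
  ]
}}

```text
time_s: 11.05
eef_pos: [0.4743, 0.066, 0.033]
ee_rot: [-3.13, 0.272, -0.002]
ft_force: [0.4, 0.8, -4.3]
gripper_width: 0.055
grasp_force: 78.1
```

Call:
{"name": "jog_arm", "arguments": {
  "targets": [
    [0, 0, 0, 0, 0, 0, -1],
    [0, 0, 0, 0, 0, 0, -1],
    [0, 0, 0, 0, 0, 0, -1],
    [0, 0, 0, 0, 0, 0.01, -1],
    [0, 0, 0, 0, 0, 0.045, -1],
    [0, 0, 0, 0, 0, 0.05, -1]
  ]
}}

```text
time_s: 11.8
eef_pos: [0.4735, 0.066, 0.1388]
ee_rot: [3.13, -0.272, -0.002]
ft_force: [0.7, -0.3, 0.9]
gripper_width: 0.0851
grasp_force: 0.0
```

```bash
python3 - <<'E'
from h import *
from plant import env,viewer
c=viewer.camera("wrist"); v=viewer.camera("scene")
cv2.imwrite("pics/w3.png",np.hstack([cv2.resize(c["color"],(400,250)),cv2.resize(v["color"][100:260,210:466],(400,250))])[:,:,::-1])
s=env.get_state();print(s["time_s"],s["eef_pos"],s["ee_rot"],s["gripper_width"])
E
```

```text
11.9 [0.47556949 0.06607946 0.14206537] [-3.12927402  0.27138594 -0.01182456] 0.0851426553825982
```

View pics/w3.png

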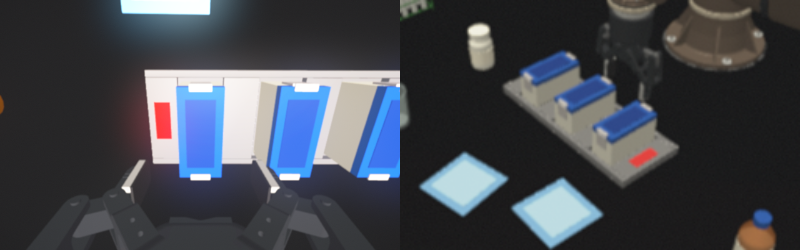

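The left jar stands level in its pocket (lid at (200,130) in the wrist half), and the other jars are undisturbed. On to the middle jar.

Call:
{"name": "jog_arm", "arguments": {
  "targets": [
    [0, 0, 0, -0.007, -0.04, 0, -1],
    [0, 0, 0, -0.007, -0.04, 0, -1],
    [0, 0, 0, -0.0075, -0.0385, 0, -1],
    [0, 0, 0, 0, 0, -0.035, -1],
    [0, 0, 0, 0, 0, -0.04, -1],
    [0, 0, 0, 0, 0, -0.02, -1],
    [0, 0, 0, 0, 0, -0.011, -1],
    [0, 0, 0, 0, 0, 0, -1]
  ]
}}

```text
time_s: 12.9
eef_pos: [0.4522, -0.0524, 0.0311]
ee_rot: [-3.13, 0.272, 0.002]
ft_force: [-0.8, 0.6, 0.3]
gripper_width: 0.0856
grasp_force: 0.0
```

Call:
{"name": "jog_arm", "arguments": {
  "targets": [
    [0, 0, 0, 0, 0, 0, 1],
    [0, 0, 0, 0, 0, 0, 1],
    [0, 0, 0, 0, 0, 0, 1],
    [0, 0, 0, 0, 0, 0, 1]
  ],
  "grip_force": 70
}}

```text
time_s: 13.4
eef_pos: [0.4528, -0.0525, 0.0323]
ee_rot: [3.129, -0.272, 0.003]
ft_force: [-1.2, 0.6, 6.7]
gripper_width: 0.0554
grasp_force: 74.1
```

Call:
{"name": "jog_arm", "arguments": {
  "targets": [
    [0, 0, 0, 0, 0, 0.03, 1],
    [0, 0, 0, 0, 0, 0.045, 1],
    [0, 0, 0, 0, 0, 0.045, 1],
    [0, 0, 0, 0, 0, 0, 1],
    [0, 0, 0, 0.049, -0.0085, 0, 1],
    [0, 0, 0, 0.049, -0.0085, 0, 1],
    [0, 0, 0, 0, 0, 0, 1],
    [0, 0, 0, 0, 0, 0, 1]
  ]
}}

```text
time_s: 14.4
eef_pos: [0.5492, -0.0692, 0.1499]
ee_rot: [-3.129, 0.272, 0.005]
ft_force: [-1.1, 0.3, -3.6]
gripper_width: 0.0552
grasp_force: 77.3
```

Call:
{"name": "jog_arm", "arguments": {
  "targets": [
    [0, 0, 0, -0.049, 0.0085, 0, 1],
    [0, 0, 0, -0.049, 0.0085, 0, 1],
    [0, 0, 0, 0, 0, 0, 1],
    [0, 0, 0, 0, 0, 0, 1],
    [0, 0, 0, 0.049, -0.0085, 0, 1],
    [0, 0, 0, 0.049, -0.0085, 0, 1],
    [0, 0, 0, 0, 0, 0, 1],
    [0, 0, 0, 0, 0, 0, 1]
  ]
}}

```text
time_s: 15.4
eef_pos: [0.5499, -0.0694, 0.1506]
ee_rot: [-3.13, 0.272, 0.003]
ft_force: [-0.3, 0.0, -4.0]
gripper_width: 0.0554
grasp_force: 77.4
```

```bash
python3 avg.py 10
```

```text
15.9 [ 0.5503 -0.0695  0.1515] My mean 0.024 sd 0.034 Fz -3.98 [-0.01   0.07   0.012 -0.009 -0.026  0.083  0.021  0.023  0.02   0.053]
```

Call:
{"name": "jog_arm", "arguments": {
  "targets": [
    [0, 0, 0, -0.049, 0.0085, 0, 1],
    [0, 0, 0, -0.049, 0.0085, 0, 1],
    [0, 0, 0, 0, 0, 0, 1],
    [0, 0, 0, 0, 0, 0, 1]
  ]
}}

```text
time_s: 16.4
eef_pos: [0.4531, -0.0527, 0.1518]
ee_rot: [3.129, -0.272, 0.002]
ft_force: [0.3, 0.5, -4.3]
gripper_width: 0.0552
grasp_force: 77.4
```

```bash
python3 avg.py 10
```

```text
16.9 [ 0.4525 -0.0525  0.1512] My mean 0.001 sd 0.036 Fz -3.94 [ 0.028  0.021 -0.046  0.009 -0.061  0.063  0.004  0.012 -0.038  0.017]
```

Only 0.023 N m between the two ends, against the 0.14 a ball would give. I'll confirm with the tip test, which doesn't depend on bounce.

Call:
{"name": "jog_arm", "arguments": {
  "targets": [
    [0.02, 0.118, 0, 0, 0, 0, 1],
    [0, 0, 0, 0, 0, 0, 1],
    [0, 0, 0, 0, 0, 0, 1],
    [0, 0, 0, 0, 0, 0, 1],
    [-0.02, -0.118, 0, 0, 0, 0, 1],
    [0, 0, 0, 0, 0, 0, 1]
  ]
}}

```text
time_s: 17.65
eef_pos: [0.4511, -0.0521, 0.1516]
ee_rot: [-3.13, 0.272, 0.001]
ft_force: [-0.0, 0.7, -4.9]
gripper_width: 0.0554
grasp_force: 77.4
```

```bash
python3 avg.py 10
```

```text
18.15 [ 0.4525 -0.0525  0.1512] My mean 0.012 sd 0.037 Fz -4.04 [ 0.042  0.007  0.004  0.046 -0.031  0.062 -0.039  0.061  0.004 -0.034]
```

Call:
{"name": "jog_arm", "arguments": {
  "targets": [
    [-0.02, -0.118, 0, 0, 0, 0, 1],
    [0, 0, 0, 0, 0, 0, 1],
    [0, 0, 0, 0, 0, 0, 1],
    [0, 0, 0, 0, 0, 0, 1],
    [0.02, 0.118, 0, 0, 0, 0, 1],
    [0, 0, 0, 0, 0, 0, 1]
  ]
}}

```text
time_s: 18.9
eef_pos: [0.4538, -0.0528, 0.1512]
ee_rot: [3.13, -0.271, 0.001]
ft_force: [0.6, 0.2, -4.4]
gripper_width: 0.0553
grasp_force: 77.5
```

```bash
python3 avg.py 10; python3 t.py
```

```text
19.4 [ 0.4523 -0.0525  0.1514] My mean -0.0 sd 0.019 Fz -3.98 [-0.01  -0.02   0.013 -0.001  0.028  0.006 -0.004 -0.006 -0.035  0.03 ]
19.4 eef [ 0.4523 -0.0525  0.1514] F [-0.44 -0.62 -3.82] My 0.03 Mx -0.035 jv 0.003 rot [ 3.1297e+00 -2.7180e-01  6.0000e-04] w 0.05555056304284066
```

Middle is silent as well. I'll set it back, then take the right jar.

Call:
{"name": "jog_arm", "arguments": {
  "targets": [
    [0, 0, 0, 0, 0, -0.045, 1],
    [0, 0, 0, 0, 0, -0.045, 1],
    [0, 0, 0, 0, 0, -0.018, 1],
    [0, 0, 0, 0, 0, -0.009, 1],
    [0, 0, 0, 0, 0, -0.002, 1],
    [0, 0, 0, 0, 0, 0, 1]
  ]
}}

```text
time_s: 20.15
eef_pos: [0.4527, -0.0526, 0.033]
ee_rot: [3.13, -0.272, 0.002]
ft_force: [0.7, -0.3, -2.9]
gripper_width: 0.0551
grasp_force: 78.3
```

Call:
{"name": "jog_arm", "arguments": {
  "targets": [
    [0, 0, 0, 0, 0, 0, -1],
    [0, 0, 0, 0, 0, 0, -1],
    [0, 0, 0, 0, 0, 0, -1],
    [0, 0, 0, 0, 0, 0.01, -1],
    [0, 0, 0, 0, 0, 0.045, -1],
    [0, 0, 0, 0, 0, 0.05, -1]
  ]
}}

```text
time_s: 20.9
eef_pos: [0.452, -0.0524, 0.1388]
ee_rot: [-3.13, 0.272, 0.002]
ft_force: [0.2, -0.1, -0.5]
gripper_width: 0.0852
grasp_force: 0.0
```

Call:
{"name": "jog_arm", "arguments": {
  "targets": [
    [0, 0, 0, -0.007, -0.04, 0, -1],
    [0, 0, 0, -0.007, -0.04, 0, -1],
    [0, 0, 0, -0.0065, -0.0405, 0, -1],
    [0, 0, 0, 0, 0, 0, -1],
    [0, 0, 0, 0, 0, 0, -1]
  ]
}}

```text
time_s: 21.52
eef_pos: [0.4317, -0.1727, 0.1377]
ee_rot: [-3.13, 0.273, -0.0]
ft_force: [-0.2, 1.1, 0.2]
gripper_width: 0.0852
grasp_force: 0.0
```

```bash
python3 - <<'E'
from h import *
from plant import env,viewer
c=viewer.camera("wrist"); v=viewer.camera("scene")
cv2.imwrite("pics/w4.png",np.hstack([cv2.resize(c["color"],(400,250)),cv2.resize(v["color"][100:260,210:466],(400,250))])[:,:,::-1])
s=env.get_state();print(s["time_s"],s["eef_pos"],s["ee_rot"],s["gripper_width"])
E
```

```text
21.625 [ 0.43189909 -0.1721396   0.13752999] [-3.12989931e+00  2.70299373e-01  2.09690043e-04] 0.08532872701735657
```

View pics/w4.png

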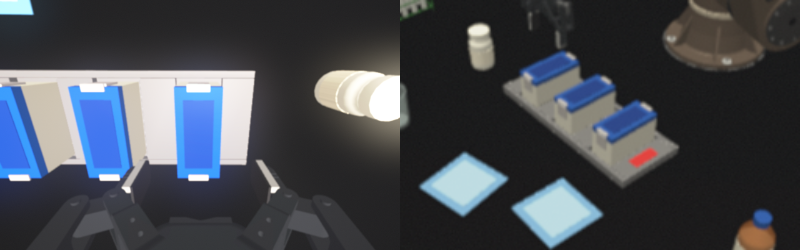

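The left and middle jars stand in their pockets, and the right jar is centred between the fingers (wrist half, about (198,130)). I'll go down, grip, lift and shake.

Call:
{"name": "jog_arm", "arguments": {
  "targets": [
    [0, 0, 0, 0, 0, -0.035, -1],
    [0, 0, 0, 0, 0, -0.04, -1],
    [0, 0, 0, 0, 0, -0.02, -1],
    [0, 0, 0, 0, 0, -0.011, -1],
    [0, 0, 0, 0, 0, 0, -1]
  ]
}}

```text
time_s: 22.25
eef_pos: [0.432, -0.1725, 0.0311]
ee_rot: [-3.13, 0.27, 0.001]
ft_force: [-0.0, 0.4, 0.1]
gripper_width: 0.0852
grasp_force: 0.0
```

Call:
{"name": "jog_arm", "arguments": {
  "targets": [
    [0, 0, 0, 0, 0, 0, 1],
    [0, 0, 0, 0, 0, 0, 1],
    [0, 0, 0, 0, 0, 0, 1],
    [0, 0, 0, 0, 0, 0, 1]
  ],
  "grip_force": 70
}}

```text
time_s: 22.75
eef_pos: [0.4322, -0.173, 0.0323]
ee_rot: [3.129, -0.272, 0.002]
ft_force: [-0.6, 2.0, 7.5]
gripper_width: 0.0553
grasp_force: 74.3
```

Call:
{"name": "jog_arm", "arguments": {
  "targets": [
    [0, 0, 0, 0, 0, 0.03, 1],
    [0, 0, 0, 0, 0, 0.045, 1],
    [0, 0, 0, 0, 0, 0.045, 1],
    [0, 0, 0, 0, 0, 0, 1],
    [0, 0, 0, 0.049, -0.0085, 0, 1],
    [0, 0, 0, 0.049, -0.0085, 0, 1],
    [0, 0, 0, 0, 0, 0, 1],
    [0, 0, 0, 0, 0, 0, 1]
  ]
}}

```text
time_s: 23.75
eef_pos: [0.5288, -0.1895, 0.1499]
ee_rot: [-3.129, 0.271, 0.005]
ft_force: [-0.9, 0.4, -5.9]
gripper_width: 0.0549
grasp_force: 79.1
```

Call:
{"name": "jog_arm", "arguments": {
  "targets": [
    [0, 0, 0, -0.049, 0.0085, 0, 1],
    [0, 0, 0, -0.049, 0.0085, 0, 1],
    [0, 0, 0, 0, 0, 0, 1],
    [0, 0, 0, 0, 0, 0, 1],
    [0, 0, 0, 0.049, -0.0085, 0, 1],
    [0, 0, 0, 0.049, -0.0085, 0, 1],
    [0, 0, 0, 0, 0, 0, 1],
    [0, 0, 0, 0, 0, 0, 1]
  ]
}}

```text
time_s: 24.75
eef_pos: [0.5296, -0.1897, 0.1506]
ee_rot: [-3.129, 0.271, 0.002]
ft_force: [-6.1, 2.5, -1.7]
gripper_width: 0.0552
grasp_force: 80.7
```

```bash
python3 avg.py 10
```

```text
25.25 [ 0.5298 -0.19    0.1514] My mean -0.172 sd 0.76 Fz -3.5 [ 0.207 -1.042 -0.824 -0.939 -0.419  1.007 -0.669  0.65  -0.648  0.953]
```

Call:
{"name": "jog_arm", "arguments": {
  "targets": [
    [0, 0, 0, -0.049, 0.0085, 0, 1],
    [0, 0, 0, -0.049, 0.0085, 0, 1],
    [0, 0, 0, 0, 0, 0, 1],
    [0, 0, 0, 0, 0, 0, 1]
  ]
}}

```text
time_s: 25.75
eef_pos: [0.4325, -0.1734, 0.1517]
ee_rot: [3.129, -0.272, 0.002]
ft_force: [-5.4, 1.0, -1.7]
gripper_width: 0.0553
grasp_force: 82.0
```

```bash
python3 avg.py 10; python3 t.py
```

```text
26.25 [ 0.432  -0.173   0.1513] My mean 0.159 sd 0.426 Fz -4.33 [-0.204 -0.746 -0.025  0.316  0.332  0.561  0.291 -0.213  0.613  0.662]
26.25 eef [ 0.432  -0.173   0.1513] F [ 3.92  0.17 -5.29] My 0.662 Mx -0.069 jv 0.199 rot [ 3.1298e+00 -2.7150e-01 -1.0000e-04] w 0.05548337442560956
```

The right jar rattles: the moment swings by up to ±1 N m, against 0.04 N m noise for the silent ones. I'll carry it gently over the pad.

Call:
{"name": "jog_arm", "arguments": {
  "targets": [
    [0, 0, 0, 0.01, 0.01, 0, 1],
    [0, 0, 0, 0.02, 0.02, 0, 1],
    [0, 0, 0, 0.025, 0.025, 0, 1],
    [0, 0, 0, 0.03, 0.03, 0, 1],
    [0, 0, 0, 0.03, 0.03, 0, 1],
    [0, 0, 0, 0.03, 0.03, 0, 1],
    [0, 0, 0, 0.03, 0.03, 0, 1],
    [0, 0, 0, 0.03, 0.025, 0, 1]
  ]
}}

```text
time_s: 27.25
eef_pos: [0.638, 0.0293, 0.1511]
ee_rot: [3.13, -0.27, -0.0]
ft_force: [0.7, -0.8, -3.8]
gripper_width: 0.0556
grasp_force: 84.7
```

Call:
{"name": "jog_arm", "arguments": {
  "targets": [
    [0, 0, 0, 0.02, 0.02, 0, 1],
    [0, 0, 0, 0.015, 0.015, 0, 1],
    [0, 0, 0, 0.012, 0.008, -0.007, 1],
    [0, 0, 0, 0.005, 0.004, -0.007, 1],
    [0, 0, 0, 0.002, 0.001, -0.005, 1],
    [0, 0, 0, 0, 0, -0.002, 1],
    [0, 0, 0, 0, 0, 0, 1],
    [0, 0, 0, 0, 0, 0, 1]
  ]
}}

```text
time_s: 28.25
eef_pos: [0.6909, 0.0747, 0.1307]
ee_rot: [3.13, -0.272, 0.001]
ft_force: [-0.1, 0.5, -3.7]
gripper_width: 0.0554
grasp_force: 84.7
```

```bash
python3 avg.py 10; python3 avg.py 10; python3 - <<'E'
from h import *
from plant import env,viewer
v=viewer.camera("scene"); w=viewer.camera("side")
cv2.imwrite("pics/f1.png",np.hstack([cv2.resize(v["color"][90:310,190:450],(400,338)),cv2.resize(w["color"][90:310,220:480],(400,338))])[:,:,::-1])
s=env.get_state();print(s["time_s"],s["eef_pos"],s["ee_rot"],s["gripper_width"],abs(s["joint_velocities"]).max())
E
```

```text
28.75 [0.6909 0.075  0.1303] My mean -0.063 sd 0.023 Fz -4.02 [-0.098 -0.08  -0.031 -0.092 -0.059 -0.057 -0.022 -0.061 -0.071 -0.061]
29.25 [0.6909 0.075  0.1303] My mean -0.088 sd 0.025 Fz -4.01 [-0.04  -0.063 -0.092 -0.12  -0.067 -0.097 -0.102 -0.098 -0.124 -0.073]
29.35 [0.69090315 0.07499782 0.1303188 ] [ 3.12975727e+00 -2.71748638e-01 -3.45055495e-05] 0.05534591663071249 0.0018140875192460895
```

View pics/f1.png

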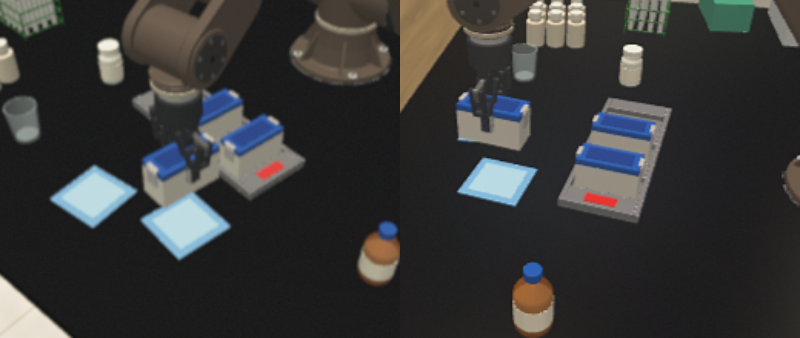

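The picture shows the right jar held upright in the gripper, with the left and middle jars in their pockets. I'll overlay the expected jar outline to check for slip and the position over the pad.

```bash
python3 - <<'E'
from h import *
from plant import env,viewer
out=[]
for n,(x0,y0) in (("scene",(230,150)),("side",(225,110))):
    c=viewer.camera(n); B=box(.691,.075,-.172,.12,.056,.104,.176); P=box(.691,.075,-.2,.12,.12,.003,.003)
    k=4; im=cv2.resize(c["color"][y0:y0+125,x0:x0+100],None,fx=k,fy=k,interpolation=cv2.INTER_CUBIC)[:,:,::-1].copy()
    for Q,col in ((B,(0,255,255)),(P,(0,0,255))):
        for p in proj(c,Q): cv2.circle(im,tuple(int(t) for t in (p-[x0,y0]+.5)*k),4,col,1)
    out.append(im)
cv2.imwrite("pics/f2.png",np.hstack(out))
E
```

```text
(no output)
```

View pics/f2.png

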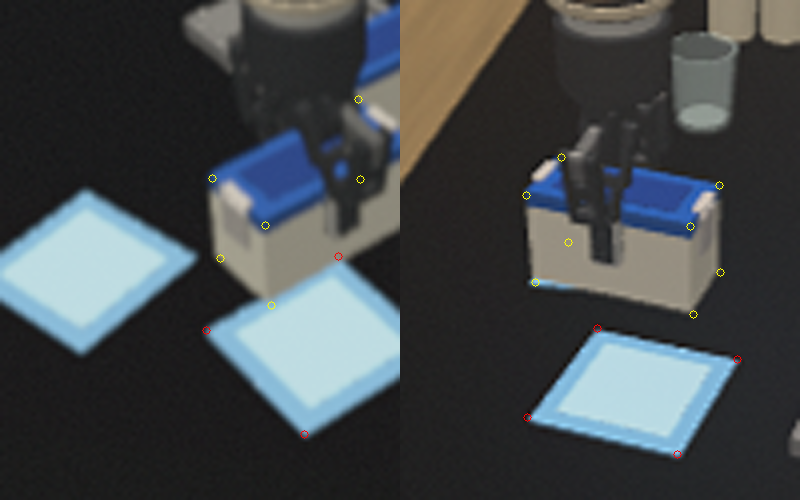

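The outlines match within about a pixel: the jar is upright and unslipped, over the middle of the left pad, with its underside about 10 cm above it. Handing in.

```bash
python3 -c "
from plant import env
print(env.finish_job())"
```

```text
the job is handed in; nothing more can be done
None
```

The right jar is the one that rattles: it is held upright and still about 10 cm above the middle of the left-hand pad, with the silent left and middle jars back in their places, and the job was handed in at about 29.5 s of the 72 s allowed (no verdict was shown).

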